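# Balance the suction ports on the sculpture bench

## Task

Set the slide knobs of the three bench suction boxes for the next sanding job, by port size: pull the knob of the box with the widest port fully out, set the knob of the middle-sized port at its half-way click, and push the knob of the narrowest port fully home. Leave everything else on the bench where it is.

Things in the scene. Friction and masses are not known exactly. Their poses are not given: they have to be found in the camera images.
- wide_box: Low grey metal suction box fixed to the bench, 195 (x) x 150 (y) x 65 mm high; all three alike except for the round port in the top, here 80 mm across (the widest of the three), centred 45 mm to +x. Origin: centre of underside. Its own -x is the way the knob pulls out; front face 97 mm from origin. A 60 mm elbow pipe leaves the back.
- wide_bar (a point): Centre of the T-handle on the wide box's knob (moves with it): steel crossbar 84 mm long, 18 mm thick, along the box's y axis, 50 mm above the bench, on a 10 mm rod running +x into the box. Bar centre to front face: 60 mm home, 100 half, 140 fully out; only the rod lies between.
- wide_knob (a joint): Slide knob of the wide box, m pulled out: 0 home (port shut), 0.04 half click, 0.08 fully out at its stop (port clear). Spring detents draw it to these and hold it within 1 mm; the humps between, at 0.02 and 0.06, take about 8 N, then it runs on to the next click by itself. Dark grooves on the rod meet the face at half and full. Starts home.
- medium_box: Low grey metal suction box fixed to the bench, 195 (x) x 150 (y) x 65 mm high; all three alike except for the round port in the top, here 56 mm across (the middle one), centred 45 mm to +x. Origin: centre of underside. Its own -x is the way the knob pulls out; front face 97 mm from origin. A 60 mm elbow pipe leaves the back.
- medium_bar (a point): Centre of the T-handle on the medium box's knob (moves with it): steel crossbar 84 mm long, 18 mm thick, along the box's y axis, 50 mm above the bench, on a 10 mm rod running +x into the box. Bar centre to front face: 60 mm home, 100 half, 140 fully out; only the rod lies between.
- medium_knob (a joint): Slide knob of the medium box, m pulled out: 0 home (port shut), 0.04 half click, 0.08 fully out at its stop (port clear). Spring detents draw it to these and hold it within 1 mm; the humps between, at 0.02 and 0.06, take about 8 N, then it runs on to the next click by itself. Dark grooves on the rod meet the face at half and full. Starts home.
- narrow_box: Low grey metal suction box fixed to the bench, 195 (x) x 150 (y) x 65 mm high; all three alike except for the round port in the top, here 32 mm across (the narrowest), centred 45 mm to +x. Origin: centre of underside. Its own -x is the way the knob pulls out; front face 97 mm from origin. A 60 mm elbow pipe leaves the back.
- narrow_bar (a point): Centre of the T-handle on the narrow box's knob (moves with it): steel crossbar 84 mm long, 18 mm thick, along the box's y axis, 50 mm above the bench, on a 10 mm rod running +x into the box. Bar centre to front face: 60 mm home, 100 half, 140 fully out; only the rod lies between.
- narrow_knob (a joint): Slide knob of the narrow box, m pulled out: 0 home (port shut), 0.04 half click, 0.08 fully out at its stop (port clear). Spring detents draw it to these and hold it within 1 mm; the humps between, at 0.02 and 0.06, take about 8 N, then it runs on to the next click by itself. Dark grooves on the rod meet the face at half and full. Starts fully out.
- jar: Bystander: white jar, 44 mm across, 70 high, standing on the bench between two knobs. Origin: centre of underside.
- stilt: Bystander: terracotta ring, 48 mm across, 30 high, lying flat on the bench between two knobs. Origin: centre of underside.
- mug: Bystander: white mug, 80 mm across, 85 high, at the left of the bench. Origin: centre of underside.
- brush: Bystander: brush lying at the left of the bench.
- spatula: Bystander: spatula lying at the right of the bench.

How it is judged:
By the outcome, as a careful person would: the job done as asked, in the order asked, and still so for the second after the job is handed in, with the robot touching nothing.
It also fails if it takes over 50 s, if anything falls off the work surface, if the arm or the gripper's body presses on something with over 40 N, if the wrist force passes 120 N, or if a joint passes its speed limit or range.

## Robot

A 6-joint arm with a two-finger parallel gripper is mounted at the origin on the work surface. World frame = base frame: x ahead of the robot, y to its left, z up, the work surface at z = 0. Lengths are in mm, angles in rad, forces in N, time in s.
With the tool pointing down it reaches from about 375 to 750 mm from the base axis. Payload 9 kg.
Tool frame: the origin (TCP) lies midway between the tips of the shut fingers; the grasp point (between the pads) lies 19 mm behind it; z points along the fingers, y is the line along which they close (so a half turn about z gives the same grasp; the last joint's range is limited). The gripper opens to 85 mm and grips with 20 to 120 N. Pads are 22 mm wide; open, the fingers measure 114 mm over their backs; the gripper's body (76 mm by 85 mm) begins 54 mm behind the grasp point. The pads swing forward as they close: fully open they stand 13 mm farther back than shut.
Start: joints at [0.967, 0.104, 0.097, 1.564, 0, 1.353], TCP at [225.787, 555.929, 231.331] pointing down, gripper open.
Joint ranges: [-2.99, 2.99], [-0.84, 1.86], [-1.1, 1.16], [-1.84, 2.11], [-1.51, 1.56], [-3.14, 3.14]. Speed limits (rad/s): [2.22, 2.22, 2.57, 3.14, 3.14, 3.14].

## Interface

Orientations are given as a rotation vector (axis times angle).
In Python, from plant import robot gives the robot as it stands.
- The arm moves only by the shell command python3 -m handwheel 'ROWS'. ROWS is JSON, a list of rows, each a list of 5 numbers: the shift along the world's x, y, z as a fraction of full scale, then the turn about the world's z as a fraction of full scale, then the opening, from 0 (shut) to 1 (fully open). In form: [[dx, dy, dz, roll, gripper], ...]. A call has 1 to 5 rows; each row is the pose to reach, as a shift and turn from the pose commanded when the call began; what a row does not reach only later rows make up. Full scale, the value 1, is 50 cm for a shift and 0.5 rad for a turn. A row lasts 1/10 s, in which the tool goes at most 50 mm and 8.59 degrees, less where a joint would pass 70% of its speed; a pose out of reach is approached as far as the arm can. A call with a number of a shift or a turn outside -1 to 1 is refused whole. A call with a gripper value outside its range is refused whole. The fingers move at their own pace and stop on an object; the grip force is fixed at half the most. Time passes only in rows, so rows that repeat a pose let the fingers close. It gives the time, the measured TCP pose, the force, the opening and the grip force at its end, in the units of the state.
- robot.state(): the state, without advancing time (a new reading comes with each control period).
- robot.snapshot(name): name is "scene" or "top"; returns a dict with "image" (384x512x3 uint8, red, green, blue), "range_z" (384x512 float32, mm along the optical axis (not along the pixel's ray), 0 where there is no reading), "vertical_fov" (degrees; the focal length in pixels is half the picture's height over the tangent of half this angle, whatever the lens; pixels are square), "cx", "cy" (the principal point, pixels), "R" (3x3) and "t" (3): a world point X has camera coordinates R X + t. Camera axes: x right, y down, z forward; pixel columns grow to the right and rows downward; lengths in mm; the calibration is good to about 2 mm. A picture is of the moment at which its call begins.
- robot.finish_job(): hands the job in; it is judged then, once.
The state is a dict: "time": time; "joint_positions": joint angles; "joint_vel": joint speeds; "joint_efforts": joint torques, N m; "eef_pos": TCP position; "eef_rot": TCP orientation; "wrist_force": force on the tool from outside, world axes, zero at the start; "ft_torque": the same for the moment, N m; "width": finger opening in mm; "grip_force": force on a finger pad.
Only numpy, scipy, OpenCV 4.12 (cv2) and the standard library are available. Lean on these libraries where they do the work, as an engineer would, in place of code of your own. Each camera call takes 0.05 s, during which the arm holds its last target. There are 200 camera calls.

## Working session

There is one attempt and no reset: what is moved stays moved. The work goes in short steps, Python scripts to look and compute and a shell command to move; the robot and the scene stay as the last step left them, time stands still between calls to the robot, and variables do not carry over. Pictures are saved under pics/ and viewed, at most 10 in all, crops included, and the job is handed in when it is done.

```bash
mkdir -p pics
cat > h.py <<'E'
import numpy as np,cv2,pickle
from plant import robot
def snap(n,tag):
    s=robot.snapshot(n); pickle.dump(s,open(f'pics/{tag}.pkl','wb'))
    cv2.imwrite(f'pics/{tag}.png',s['image'][:,:,::-1]); return s
def world(s):
    h,w=s['range_z'].shape; f=h/2/np.tan(np.radians(s['vertical_fov'])/2)
    u,v=np.meshgrid(np.arange(w),np.arange(h)); z=s['range_z']
    P=np.stack([(u-s['cx'])*z/f,(v-s['cy'])*z/f,z],-1)
    return (P-np.array(s['t']))@np.array(s['R'])
E
python3 - <<'E'
from h import *
for n in('scene','top'):
    s=snap(n,n+'0'); print(n,s['vertical_fov'],s['cx'],s['cy'],np.array(s['R']).round(3).tolist(),s['t'],(s['range_z']>0).mean())
s=robot.state();print(s)
E
```

```text
scene 52.13467673985563 250.21118366231084 191.47607817592382 [[-0.052, 0.999, 0.011], [0.782, 0.048, -0.622], [-0.621, -0.024, -0.783]] [   8.45141969 -393.94626851 1663.46138214] 0.9958597819010416
top 43.77141678292312 247.30167999903125 189.27759105178959 [[0.032, -0.999, -0.0], [-0.975, -0.031, -0.221], [0.221, 0.007, -0.975]] [ -19.8444973   580.21008931 1456.03357368] 0.9957936604817709
{'time': 0.1, 'joint_positions': array([9.67279578e-01, 1.04628794e-01, 9.65626038e-02, 1.56389144e+00,
       3.05929773e-05, 1.35310520e+00]), 'joint_vel': array([ 0.00126294, -0.00082496,  0.00384377, -0.00156141,  0.00020144,
        0.00078758]), 'joint_efforts': array([ 7.09086089e-03, -5.58207393e+01,  5.04721677e+01,  1.29746814e-02,
       -2.41458565e-04, -6.58943372e-05]), 'eef_pos': array([225.60576867, 555.6609196 , 230.61496618]), 'eef_rot': array([-6.02207067e-01, -3.08283307e+00,  1.65309883e-03]), 'wrist_force': array([ 0.73624437, -0.50126487, -0.15358799]), 'ft_torque': array([ 0.04211573, -0.02412305,  0.01771816]), 'grip_force': 0.0, 'width': 85.67498882371882}
```

View pics/scene0.png

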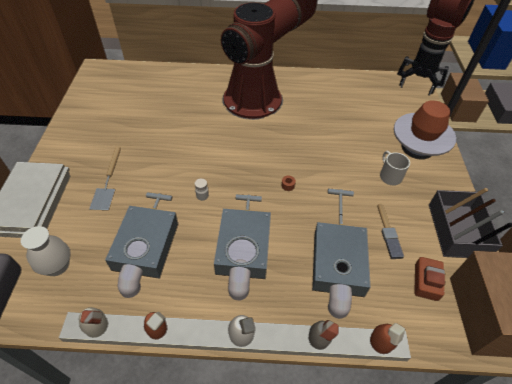

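View pics/top0.png

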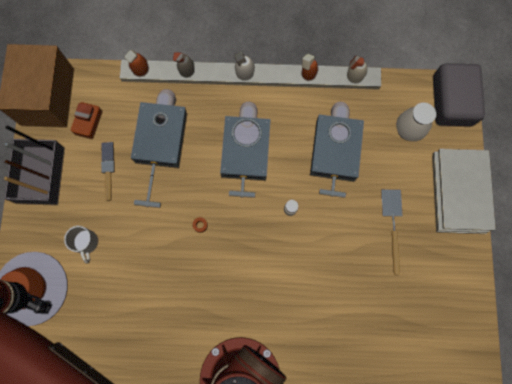

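Top view: the narrow box is at about (158,133) with its bar at (148,204), out. The wide box is at (246,147), bar (242,195). The medium box is at (338,147), bar (332,194). The jar is at (291,207) and the stilt at (200,225). The scene view agrees: bars at (340,191), (248,198) and (159,196).

Run:
```python
from h import *
B={'scene':dict(nar=(340,191),wid=(248,198),med=(159,196)),'top':dict(nar=(148,204),wid=(242,195),med=(332,194))}
X={'scene':dict(nar=(342,260),wid=(243,245),med=(143,243)),'top':dict(nar=(158,135),wid=(246,147),med=(338,147))}
O={'scene':dict(jar=(202,189),stilt=(288,183)),'top':dict(jar=(291,207),stilt=(200,225))}
for n in('scene','top'):
    s=pickle.load(open(f'pics/{n}0.pkl','rb')); W=world(s)
    for k,(u,v) in B[n].items():
        c=W[v-14:v+15,u-26:u+27].reshape(-1,3); m=(c[:,2]>40)&(c[:,2]<75)
        p=c[m]; 
        # the bar: cluster lowest-x part
        p=p[p[:,0]<np.percentile(p[:,0],3)+30]
        (cx,cy),(w,h),a=cv2.minAreaRect(p[:,:2].astype(np.float32)); print(n,k,'bar',len(p),p.mean(0).round(1),np.median(p[:,2]).round(1),'rect',round(cx,1),round(cy,1),round(w),round(h),round(a,1))
        u,v=X[n][k]; c=W[v-45:v+46,u-45:u+46].reshape(-1,3); p=c[(c[:,2]>59)&(c[:,2]<71)]
        p=p[np.abs(p[:,1]-np.median(p[:,1]))<100]
        (cx,cy),(w,h),a=cv2.minAreaRect(p[:,:2].astype(np.float32)); print('   box',len(p),round(cx,1),round(cy,1),round(w),round(h),round(a,1),np.median(p[:,2]).round(1))
    for k,(u,v) in O[n].items():
        c=W[v-14:v+15,u-14:u+15].reshape(-1,3);p=c[(c[:,2]>15)];print(n,k,p.min(0).round(),p.max(0).round())
```

```text
scene nar bar 152 [530.5 314.5  53.6] 54.1 rect 534.3 314.5 83 31 87.8
   box 3119 780.5 294.8 151 240 85.3 63.4
scene wid bar 150 [571.9  15.1  53.9] 54.1 rect 574.7 14.5 83 34 83.5
   box 2459 745.6 7.9 150 243 87.7 63.6
scene med bar 156 [ 583.3 -273.4   54. ] 54.4 rect 585.1 -274.6 83 32 81.3
   box 2754 757.7 -294.7 153 246 83.2 63.7
scene jar [ 514. -165.   15.] [1342.   50. 1057.]
scene stilt [447.  50.  15.] [1342.  170. 1057.]
top nar bar 159 [526.9 315.3  56.9] 56.9 rect 532.0 315.0 84 28 84.5
   box 2452 763.4 297.1 152 289 85.4 64.8
top wid bar 158 [568.   15.8  56. ] 55.6 rect 571.8 16.9 29 80 1.8
   box 2145 718.6 9.7 150 299 87.6 64.3
top med bar 162 [ 579.7 -273.    55.8] 56.1 rect 584.7 -273.6 83 30 85.7
   box 2324 725.4 -290.3 151 301 83.4 64.0
top jar [ 245. -163.   15.] [ 551.  -12. 1548.]
top stilt [245. -12.  16.] [ 493.  170. 1548.]
```

```bash
cat > m.py <<'E'
from h import *
from scipy.spatial.transform import Rotation as R
YAW=dict(nar=-4.7,wid=-2.4,med=-6.7)
C=dict(nar=(532,315),wid=(571,15.5),med=(583,-273.5))
def meas(tag,k,c0=None):
    s=pickle.load(open(f'pics/{tag}.pkl','rb'));W=world(s).reshape(-1,3)
    a=np.radians(YAW[k]);ex=np.array([np.cos(a),np.sin(a)]);ey=np.array([-ex[1],ex[0]])
    d=W[:,:2]-C[k];l=np.stack([d@ex,d@ey,W[:,2]],1)
    b=l[(abs(l[:,1])<50)&(l[:,0]>-90)&(l[:,0]<190)&(l[:,2]>46)&(l[:,2]<62)]
    # bar = points well off the rod, in front of the face
    bx=l[(abs(l[:,1])<70)&(l[:,2]>60)&(l[:,2]<70)&(l[:,0]<200)&(l[:,0]>-80)]
    face=np.percentile(bx[:,0],1)
    bar=b[(abs(b[:,1])>10)&(b[:,0]<face-20)]
    rod=b[(abs(b[:,1])<10)&(b[:,0]<face-6)&(b[:,0]>bar[:,0].max()+3)]
    xc=np.median(bar[:,0]);yc=(np.percentile(bar[:,1],1)+np.percentile(bar[:,1],99))/2
    print(tag,k,'bar local',xc.round(1),yc.round(1),'x range',np.percentile(bar[:,0],[2,98]).round(1),'len',np.ptp(bar[:,1]).round(),'z',np.percentile(bar[:,2],95).round(1),'face-bar',(face-xc).round(1),'rod y',np.median(rod[:,1]).round(1),len(rod),'world',(np.array(C[k])+xc*ex+yc*ey).round(1))
E
python3 - <<'E'
from m import *
for k in C:
    for t in('scene0','top0'): meas(t,k)
print(R.from_rotvec(robot.state()['eef_rot']).as_matrix().round(3))
for n,q in(('scene',dict(jar=(202,189),stilt=(288,183))),('top',dict(jar=(291,207),stilt=(200,225)))):
    W=world(pickle.load(open(f'pics/{n}0.pkl','rb')))
    for k,(u,v) in q.items():
        c=W[v-14:v+15,u-14:u+15].reshape(-1,3);p=c[(c[:,2]>18)&(c[:,2]<90)];print(n,k,p.min(0).round(),p.max(0).round())
E
```

```text
scene0 nar bar local -2.4 -0.7 x range [-12.1   3.2] len 83.0 z 58.6 face-bar 134.4 rod y 0.4 103 world [529.5 314.5]Traceback (most recent call last):
  File "<stdin>", line 3, in <module>
  File "m.py", line 14, in meas
    rod=b[(abs(b[:,1])<10)&(b[:,0]<face-6)&(b[:,0]>bar[:,0].max()+3)]
                                                   ~~~~~~~~~~~~^^
    return umr_maximum(a, axis, None, out, keepdims, initial, where)
ValueError: zero-size array to reduction operation maximum which has no identity
```

```bash
sed -i "s/(l\[:,0\]>-80)\]/(l[:,0]>30)]/; s/l\[:,2\]<62)\]/l[:,2]<64)]/" m.py
python3 - <<'E'
from m import *
for k in C:
    for t in('scene0','top0'): meas(t,k)
print(R.from_rotvec(robot.state()['eef_rot']).as_matrix().round(3))
for n,q in(('scene',dict(jar=(202,189),stilt=(288,183))),('top',dict(jar=(291,207),stilt=(200,225)))):
    W=world(pickle.load(open(f'pics/{n}0.pkl','rb')))
    for k,(u,v) in q.items():
        c=W[v-14:v+15,u-14:u+15].reshape(-1,3);p=c[(c[:,2]>18)&(c[:,2]<90)];print(n,k,p.min(0).round(),p.max(0).round())
E
```

```text
scene0 nar bar local -2.4 -0.7 x range [-12.1   3.2] len 83.0 z 58.6 face-bar 135.4 rod y 0.3 106 world [529.5 314.5]
top0 nar bar local -6.6 -0.2 x range [-13.6   2.9] len 83.0 z 61.5 face-bar 136.8 rod y 0.4 111 world [525.4 315.4]
scene0 wid bar local 0.6 -0.2 x range [-9.3  6.8] len 82.0 z 58.5 face-bar 57.1 rod y -0.5 29 world [571.6  15.3]
top0 wid bar local -4.5 0.9 x range [-11.6   4.8] len 81.0 z 61.0 face-bar 60.7 rod y -0.0 40 world [566.6  16.6]
scene0 med bar local 0.0 -0.7 x range [-11.3   6.8] len 83.0 z 59.0 face-bar 57.9 rod y -0.9 32 world [ 582.9 -274.2]
top0 med bar local -4.4 -0.0 x range [-11.5   5.3] len 83.0 z 62.3 face-bar 62.0 rod y -0.8 40 world [ 578.6 -273. ]
[[-0.926  0.376 -0.001]
 [ 0.376  0.926 -0.001]
 [ 0.    -0.001 -1.   ]]
scene jar [ 514. -165.   18.] [ 554. -123.   75.]
scene stilt [447. 125.  19.] [495. 170.  32.]
top jar [ 510. -163.   20.] [ 551. -121.   76.]
top stilt [445. 124.  19.] [493. 170.  36.]
```

```bash
python3 -m handwheel '[[0.7,-1,0,0.688,1],[0.7,-1,0,0.688,1],[0.7,-1,0,0.688,1],[0.7,-1,0,0.688,1],[0.7,-1,0,0.688,1]]'
```

```text
time: 0.6
eef_pos: [366.1, 354.9, 231.1]
eef_rot: [-0.065, -3.141, 0.0]
wrist_force: [1.9, 0.7, -0.1]
width: 85.3
grip_force: 0.0
```

```bash
cat > go.py <<'E'
import sys;from m import *
def cur():
    s=robot.state();M=R.from_rotvec(s['eef_rot']).as_matrix();y=np.degrees(np.arctan2(M[1,1],M[0,1]));return s,y
def to(x,y,z,yaw):
    s,a=cur();d=(np.array([x,y,z])-s['eef_pos'])/500;t=np.radians((yaw+90-a+90)%180-90)/.5
    print('t',s['time'].__round__(2),'pos',s['eef_pos'].round(1),'yang',a.round(2),'F',s['wrist_force'].round(1),'w',round(s['width'],1),'shift',d.round(4),'turn',round(t,3))
if __name__=='__main__': to(*map(float,sys.argv[1:]))
E
python3 go.py 599.2 14.8 150 -2.4
```

```text
t 0.6 pos [366.1 354.9 231.1] yang 87.64 F [ 1.9  0.7 -0.1] w 85.3 shift [ 0.4663 -0.6802 -0.1622] turn -0.001
```

```bash
python3 -m handwheel '[[0.466,-0.68,-0.16,0,1],[0.466,-0.68,-0.16,0,1],[0.466,-0.68,-0.16,0,1],[0.466,-0.68,-0.16,0,1],[0.466,-0.68,-0.16,0,1]]' >/dev/null;python3 go.py 599.2 14.8 120 -2.4
```

```text
t 1.1 pos [504.9 152.3 183.2] yang 87.6 F [ 1.7  0.8 -0.1] w 85.4 shift [ 0.1886 -0.275  -0.1264] turn 0.0
```

```bash
python3 -m handwheel '[[0.189,-0.275,-0.126,0,1],[0.189,-0.275,-0.126,0,1],[0.189,-0.275,-0.126,0,1],[0.189,-0.275,-0.126,0,1],[0.189,-0.275,-0.126,0,1]]' >/dev/null; python3 -m handwheel '[[0,0,0,0,1],[0,0,0,0,1]]' >/dev/null;python3 go.py 599.2 14.8 31 -2.4
```

```text
t 1.8 pos [598.5  17.5 121.1] yang 87.65 F [ 0.4 -0.1 -0.6] w 85.1 shift [ 0.0015 -0.0054 -0.1803] turn -0.002
```

```bash
python3 -m handwheel '[[0.0015,-0.0054,-0.05,0,1],[0.0015,-0.0054,-0.1,0,1],[0.0015,-0.0054,-0.14,0,1],[0.0015,-0.0054,-0.18,0,1],[0.0015,-0.0054,-0.18,0,1]]' >/dev/null;python3 go.py 599.2 14.8 31 -2.4; python3 -c "
from h import *;snap('scene','s1');i=cv2.imread('pics/s1.png')[130:290,150:350];cv2.imwrite('pics/s1c.png',cv2.resize(i,(750,600),interpolation=cv2.INTER_CUBIC))"
```

```text
t 2.3 pos [597.4  15.6  28.5] yang 87.7 F [-0.2  1.1 -0.2] w 85.7 shift [ 0.0037 -0.0015  0.0049] turn -0.003
```

View pics/s1c.png

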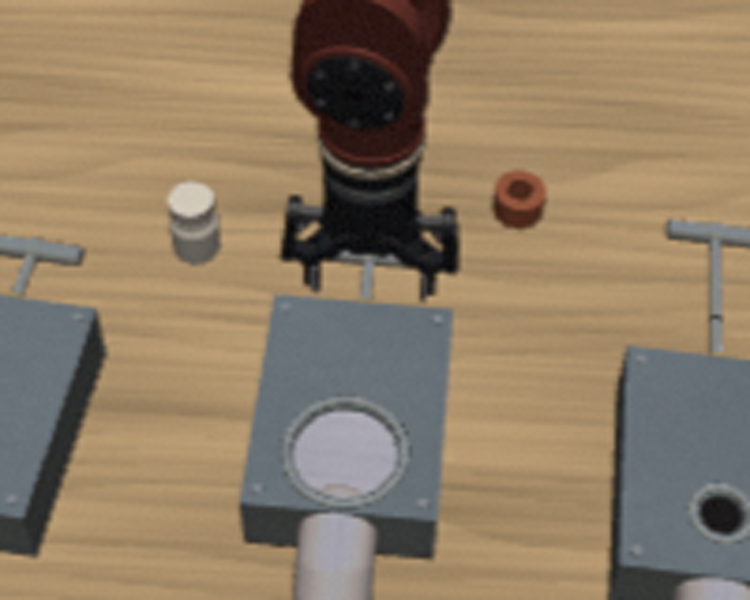

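The crop shows the fingers at (313,285) and (428,290). They straddle the rod at (367,280), between the bar and the box face. Closing now.

```bash
python3 -m handwheel '[[0,0,0.004,0,0],[0,0,0.004,0,0],[0,0,0.004,0,0],[0,0,0.004,0,0],[0,0,0.004,0,0]]' ; python3 -m handwheel '[[0,0,0,0,0],[0,0,0,0,0],[0,0,0,0,0]]'
```

```text
time: 2.85
eef_pos: [599.7, 13.9, 33.1]
eef_rot: [0.066, 3.14, 0.0]
wrist_force: [1.0, -0.2, -0.8]
width: 12.4
grip_force: 0.0
time: 3.15
eef_pos: [599.9, 12.9, 33.2]
eef_rot: [0.067, 3.14, -0.003]
wrist_force: [0.3, -5.8, 1.8]
width: 8.0
grip_force: 58.5
```

```bash
python3 -m handwheel '[[-0.03,0.001,0,0,0],[-0.06,0.0025,0,0,0],[-0.09,0.004,0,0,0],[-0.12,0.005,0,0,0],[-0.15,0.006,0,0,0]]' ; python3 -m handwheel '[[0,0,0,0,0],[0,0,0,0,0]]'
```

```text
time: 3.65
eef_pos: [524.6, 15.9, 33.2]
eef_rot: [0.067, 3.14, -0.003]
wrist_force: [-0.4, -5.4, 3.5]
width: 7.4
grip_force: 60.5
time: 3.85
eef_pos: [523.9, 15.9, 33.2]
eef_rot: [-0.067, -3.14, 0.003]
wrist_force: [-4.2, -6.6, 4.5]
width: 7.8
grip_force: 60.6
```

```bash
python3 -m handwheel '[[0,0,0,0,1],[0,0,0,0,1],[0,0,0,0,1],[0,0,0,0,1],[0,0,0,0,1]]' ; python3 -m handwheel '[[0,0,0.1,0,1],[0,0,0.2,0,1],[0,0,0.25,0,1],[0,0,0.25,0,1]]'; python3 -c "
from m import *;snap('scene','s2');snap('top','t2')
for k in C:
  for t in ('s2','t2'):
    try: meas(t,k)
    except Exception as e: print(k,t,e)
i=cv2.imread('pics/s2.png')[130:290,150:350];cv2.imwrite('pics/s2c.png',cv2.resize(i,(750,600),interpolation=cv2.INTER_CUBIC))"
```

```text
time: 4.35
eef_pos: [524.5, 17.1, 32.7]
eef_rot: [-0.065, -3.141, -0.0]
wrist_force: [-0.9, 0.8, 0.6]
width: 79.0
grip_force: 0.0
time: 4.75
eef_pos: [527.0, 16.6, 162.5]
eef_rot: [0.065, 3.134, -0.002]
wrist_force: [0.6, 0.8, -0.2]
width: 85.2
grip_force: 0.0
s2 nar bar local -1.5 -0.7 x range [-11.6   4.1] len 82.0 z 58.3 face-bar 134.8 rod y 0.0 104 world [530.4 314.5]
t2 nar bar local -6.5 0.6 x range [-13.3   2.5] len 85.0 z 61.7 face-bar 136.7 rod y 0.1 113 world [525.6 316.2]
s2 wid bar local -79.2 0.4 x range [-86.9 -72.9] len 82.0 z 59.3 face-bar 137.1 rod y -0.4 89 world [491.8  19.2]
t2 wid bar local -83.1 -34.9 x range [-89.4 -74.1] len 14.0 z 61.1 face-bar 140.8 rod y nan 0 world [486.6 -15.9]
s2 med bar local -0.1 -0.5 x range [-10.4   7. ] len 83.0 z 58.4 face-bar 58.0 rod y -0.9 34 world [ 582.8 -274. ]
t2 med bar local -4.4 0.5 x range [-11.7   5.1] len 84.0 z 60.6 face-bar 61.6 rod y -0.7 39 world [ 578.7 -272.5]
  return _methods._mean(a, axis=axis, dtype=dtype,
  ret = ret.dtype.type(ret / rcount)
```

View pics/s2c.png

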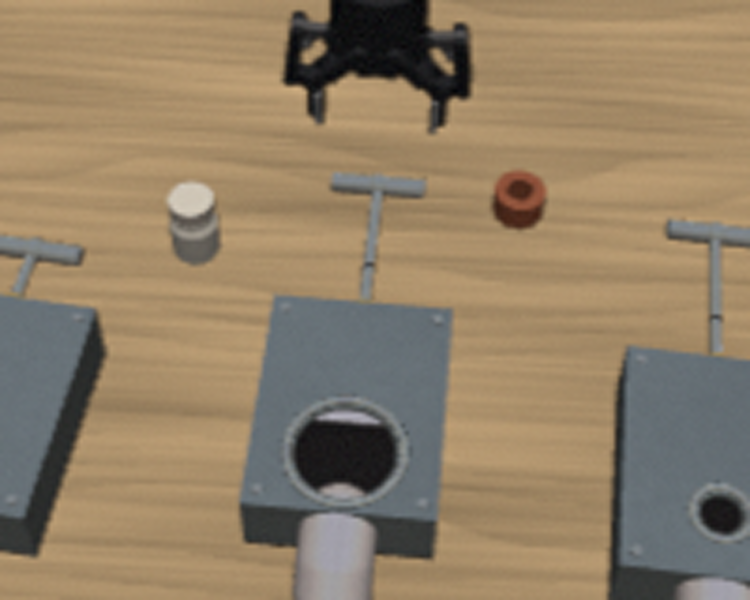

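```bash
python3 go.py 610.8 -277 160 -6.7
```

```text
t 4.85 pos [524.8  17.  157.9] yang 87.61 F [ 0.6 -0.1 -0.6] w 85.5 shift [ 0.1719 -0.5879  0.0041] turn -0.15
```

The wide knob is out by about 79 mm in both views, and its port at (345,455) is dark and clear. The bystanders haven't moved. Next is the medium box.

```bash
python3 -m handwheel '[[0.172,-0.588,0,-0.15,1],[0.172,-0.588,0,-0.15,1],[0.172,-0.588,0,-0.15,1],[0.172,-0.588,0,-0.15,1],[0.172,-0.588,0,-0.15,1]]' >/dev/null;  python3 -m handwheel '[[0,0,0,0,1],[0,0,0,0,1]]' >/dev/null; python3 go.py 610.8 -277 120 -6.7
```

```text
t 5.55 pos [ 593.6 -223.3  155.1] yang 83.2 F [-0.5 -0.  -0.6] w 85.2 shift [ 0.0344 -0.1073 -0.0701] turn 0.003
```

```bash
python3 -m handwheel '[[0.0345,-0.1075,0,0,1],[0.0345,-0.1075,0,0,1],[0.0345,-0.1075,-0.07,0,1],[0.0345,-0.1075,-0.07,0,1],[0.0345,-0.1075,-0.07,0,1]]' >/dev/null;  python3 -m handwheel '[[0,0,0,0,1],[0,0,0,0,1]]' >/dev/null; python3 go.py 610.8 -277 32 -6.7
```

```text
t 6.25 pos [ 612.6 -276.5  124.6] yang 83.35 F [ 0.4 -0.3  0.5] w 85.5 shift [-0.0037 -0.001  -0.1853] turn -0.002
```

```bash
python3 -m handwheel '[[-0.003,-0.001,-0.05,0,1],[-0.003,-0.001,-0.1,0,1],[-0.003,-0.001,-0.14,0,1],[-0.003,-0.001,-0.18,0,1],[-0.003,-0.001,-0.18,0,1]]' >/dev/null;  python3 -m handwheel '[[0,0,0,0,1],[0,0,0,0,1]]' >/dev/null; python3 go.py 610.8 -277 32 -6.7;python3 -c "
from h import *;snap('scene','s3');i=cv2.imread('pics/s3.png')[130:290,60:260];cv2.imwrite('pics/s3c.png',cv2.resize(i,(750,600),interpolation=cv2.INTER_CUBIC))"
```

```text
t 6.95 pos [ 611.5 -277.8   34.9] yang 83.31 F [ 0.2 -0.1 -0.3] w 84.9 shift [-0.0013  0.0016 -0.0058] turn -0.001
```

View pics/s3c.png

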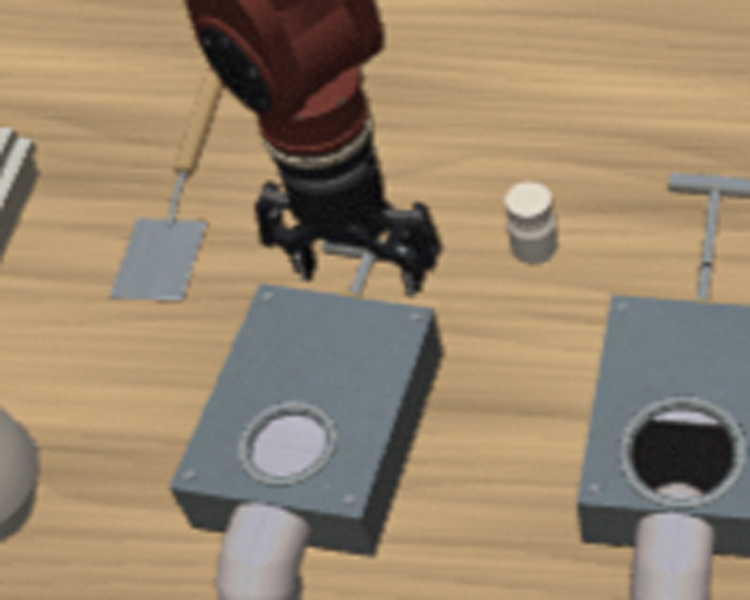

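The fingers at (305,270) and (415,285) straddle the medium rod at (363,270), clear of the box and bar. Grip, pull 40 mm, release.

```bash
python3 -m handwheel '[[0,0,-0.004,0,0],[0,0,-0.004,0,0],[0,0,-0.004,0,0],[0,0,-0.004,0,0],[0,0,-0.004,0,0]]' >/dev/null ; python3 -m handwheel '[[0,0,0,0,0],[0,0,0,0,0],[0,0,0,0,0],[0,0,0,0,0]]'
python3 -m handwheel '[[-0.02,0.0023,0,0,0],[-0.04,0.0047,0,0,0],[-0.06,0.007,0,0,0],[-0.0795,0.0093,0,0,0],[-0.0795,0.0093,0,0,0]]' ; python3 -m handwheel '[[0,0,0,0,0],[0,0,0,0,0]]'
```

```text
time: 7.9
eef_pos: [610.4, -279.3, 31.1]
eef_rot: [0.185, 3.136, -0.005]
wrist_force: [-0.3, -8.5, -0.9]
width: 7.6
grip_force: 58.4
time: 8.4
eef_pos: [569.8, -274.7, 31.1]
eef_rot: [-0.186, -3.136, 0.006]
wrist_force: [0.5, -9.2, -3.6]
width: 7.8
grip_force: 59.3
time: 8.6
eef_pos: [570.5, -274.8, 31.1]
eef_rot: [0.186, 3.136, -0.006]
wrist_force: [-1.1, -9.4, -1.7]
width: 8.1
grip_force: 59.3
```

```bash
python3 -m handwheel '[[0,0,0,0,1],[0,0,0,0,1],[0,0,0,0,1],[0,0,0,0,1],[0,0,0,0,1]]' >/dev/null; python3 -m handwheel '[[0,0,0.1,0,1],[0,0,0.2,0,1],[0,0,0.25,0,1],[0,0,0.25,0,1],[0,0,0.25,0,1]]'; python3 -c "
from m import *;snap('scene','s4');snap('top','t4')
for k in ('wid','med'):
  for t in ('s4','t4'): meas(t,k)" 2>&1 | grep -v Warn; python3 go.py 557.4 312.5 160 -4.7
```

```text
time: 9.6
eef_pos: [571.0, -272.7, 156.0]
eef_rot: [0.183, 3.135, -0.001]
wrist_force: [0.8, -0.3, -0.5]
width: 85.5
grip_force: 0.0
Traceback (most recent call last):
  File "m.py", line 14, in meas
    rod=b[(abs(b[:,1])<10)&(b[:,0]<face-6)&(b[:,0]>bar[:,0].max()+3)]
                                                   ~~~~~~~~~~~~^^
ValueError: zero-size array to reduction operation maximum which has no identity
s4 wid bar local -77.9 0.4 x range [-88.8 -71.9] len 82.0 z 59.1 face-bar 135.8 rod y -0.5 87 world [493.2  19.2]
t4 wid bar local -82.1 -0.2 x range [-89.7 -73.6] len 83.0 z 60.4 face-bar 138.9 rod y 0.1 116 world [489.   18.8]
s4 med bar local -39.3 -1.3 x range [-50.9 -33.9] len 83.0 z 59.2 face-bar 97.4 rod y -0.0 65 world [ 543.8 -270.2]
t 9.7 pos [ 570.1 -272.   154.1] yang 83.31 F [-0.6 -0.5  0.5] w 85.3 shift [-0.0254  1.169   0.0119] turn 0.069
```

The medium knob moved 39 mm, so it's on the half click, and the wide one is still out. Now the narrow box.

```bash
python3 -m handwheel '[[-0.02,1,0.01,0.069,1],[-0.02,1,0.01,0.069,1],[-0.02,1,0.01,0.069,1],[-0.02,1,0.01,0.069,1],[-0.02,1,0.01,0.069,1]]' >/dev/null; python3 -m handwheel '[[-0.01,0.6,0,0,1],[-0.01,0.6,0,0,1],[-0.01,0.6,0,0,1],[-0.01,0.6,0,0,1],[-0.01,0.6,0,0,1]]' >/dev/null;python3 -m handwheel '[[0,0,0,0,1],[0,0,0,0,1]]' >/dev/null;python3 go.py 557.4 312.5 120 -4.7
```

```text
t 10.9 pos [560.4 228.3 156.5] yang 85.43 F [ 0.6 -0.3 -0.1] w 85.2 shift [-0.0059  0.1683 -0.0729] turn -0.005
```

```bash
python3 -m handwheel '[[-0.006,0.168,0,-0.004,1],[-0.006,0.168,0,-0.004,1],[-0.006,0.168,-0.07,-0.004,1],[-0.006,0.168,-0.07,-0.004,1],[-0.006,0.168,-0.07,-0.004,1]]' >/dev/null;python3 -m handwheel '[[0,0,0,0,1],[0,0,0,0,1]]' >/dev/null;python3 go.py 557.4 312.5 32 -4.7
```

```text
t 11.6 pos [559.5 310.6 124.8] yang 85.09 F [-0.1 -0.1 -0.2] w 85.1 shift [-0.0043  0.0038 -0.1857] turn 0.007
```

```bash
python3 -m handwheel '[[-0.004,0.004,-0.05,0.007,1],[-0.004,0.004,-0.1,0.007,1],[-0.004,0.004,-0.14,0.007,1],[-0.004,0.004,-0.184,0.007,1],[-0.004,0.004,-0.184,0.007,1]]' >/dev/null;python3 -m handwheel '[[0,0,0,0,1],[0,0,0,0,1]]' >/dev/null;python3 go.py 557.4 312.5 32 -4.7;python3 -c "
from h import *;snap('scene','s5');i=cv2.imread('pics/s5.png')[130:290,230:430];cv2.imwrite('pics/s5c.png',cv2.resize(i,(750,600),interpolation=cv2.INTER_CUBIC))"
```

```text
t 12.3 pos [557.8 313.6  33.4] yang 85.36 F [-0.2 -0.5  1.1] w 85.4 shift [-0.0008 -0.0021 -0.0027] turn -0.002
```

View pics/s5c.png

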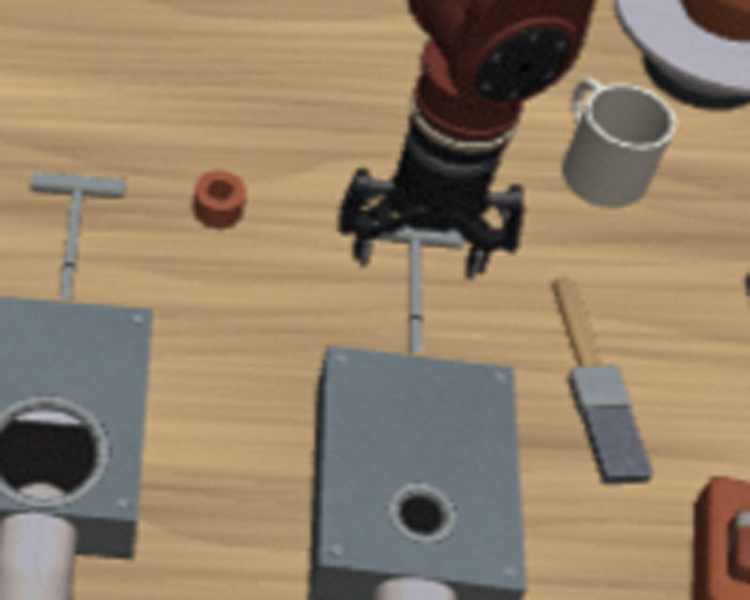

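The fingers at (363,255) and (478,265) straddle the narrow rod at (417,265), behind the bar. Grip and push 77 mm.

```bash
python3 -m handwheel '[[0,0,0,0,0],[0,0,0,0,0],[0,0,0,0,0],[0,0,0,0,0],[0,0,0,0,0]]' >/dev/null ; python3 -m handwheel '[[0,0,0,0,0],[0,0,0,0,0],[0,0,0,0,0],[0,0,0,0,0]]'
python3 -m handwheel '[[0.03,-0.0025,0,0,0],[0.06,-0.005,0,0,0],[0.09,-0.0075,0,0,0],[0.12,-0.01,0,0,0],[0.153,-0.0126,0,0,0]]' ; python3 -m handwheel '[[0,0,0,0,0],[0,0,0,0,0]]'
```

```text
time: 13.25
eef_pos: [556.5, 312.4, 31.4]
eef_rot: [-0.128, -3.139, 0.003]
wrist_force: [-1.4, -5.3, 2.8]
width: 7.8
grip_force: 58.5
time: 13.75
eef_pos: [633.2, 306.1, 31.4]
eef_rot: [-0.127, -3.138, 0.003]
wrist_force: [-1.3, -4.7, 2.8]
width: 8.0
grip_force: 58.8
time: 13.95
eef_pos: [633.7, 306.1, 31.4]
eef_rot: [0.128, 3.138, -0.002]
wrist_force: [2.8, -5.9, 1.3]
width: 7.3
grip_force: 59.9
```

```bash
python3 -m handwheel '[[0,0,0,0,1],[0,0,0,0,1],[0,0,0,0,1],[0,0,0,0,1],[0,0,0,0,1]]' >/dev/null; python3 -m handwheel '[[0,0,0.1,0,1],[0,0,0.2,0,1],[0,0,0.3,0,1],[-0.1,0,0.3,0,1],[-0.2,0,0.3,0,1]]';python3 -m handwheel '[[-0.2,0,0.1,0,1],[-0.2,0,0.1,0,1],[-0.2,0,0.1,0,1]]' >/dev/null; python3 -c "
from m import *;snap('scene','s6');snap('top','t6')
for k in C:
  for t in ('s6','t6'):
    try: meas(t,k)
    except Exception as e: print(k,t,'occluded')" 2>&1 | grep -v Warn
```

```text
time: 14.95
eef_pos: [535.3, 307.6, 184.3]
eef_rot: [0.128, 3.133, 0.004]
wrist_force: [-1.3, 0.7, 0.4]
width: 85.8
grip_force: 0.0
s6 nar bar local 76.9 0.1 x range [66.4 83.2] len 82.0 z 58.4 face-bar 56.9 rod y -0.1 31 world [608.7 308.8]
nar t6 occluded
s6 wid bar local -78.3 0.4 x range [-87.6 -72.6] len 82.0 z 59.6 face-bar 136.1 rod y -0.5 88 world [492.8  19.2]
t6 wid bar local -82.8 -0.0 x range [-89.8 -73.1] len 83.0 z 61.6 face-bar 140.2 rod y 0.0 115 world [488.3  18.9]
s6 med bar local -39.0 -1.0 x range [-50.1 -32.9] len 85.0 z 59.4 face-bar 97.6 rod y -0.1 64 world [ 544.2 -270. ]
t6 med bar local -43.8 -0.5 x range [-51.5 -34.8] len 84.0 z 60.4 face-bar 100.8 rod y 0.1 79 world [ 539.4 -268.9]
```

View pics/s6.png

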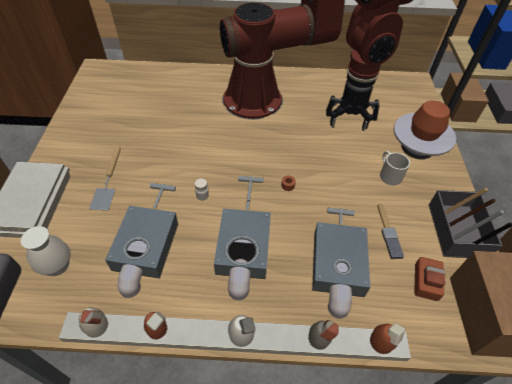

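The final picture shows the wide bar fully out at (250,179), the medium at half at (163,187), and the narrow home at (341,212). Narrow face-to-bar is 56.9 mm, against 57–58 for knobs at home in this view. The bystanders haven't moved and the arm is clear.

```bash
python3 -c "
from plant import robot
print(robot.finish_job())"
```

```text
the job is handed in; nothing more can be done
None
```

Job handed in at about 15 s: the wide knob is fully out, the medium is on its half-way click and the narrow is fully home, done in that order, with the jar, stilt, mug, brush and spatula showing no movement in the last picture.

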